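# Feel the gap of a gel cassette with a taper gauge

## Task

Take the taper gauge (rectangular slab handle, wedge-shaped blade) out of its holder and slide its blade upright, tip down, into the gap between the two glass plates of the gel cassette, near the middle of their length, until it drags snugly on both plates and has pushed the sprung plates back by about a millimetre each, and never against their stops. Finish holding the gauge still by its handle at that depth: do not let go of it. Leave the round-knobbed flat gauge, the petri dish and the tape roll alone.

Things in the scene. Friction and masses are not known exactly. Their poses are not given: they have to be found in the camera images.
- taper_gauge: gauge to use, 90 g: black slab handle 14 (x) x 36 (y) x 48 mm (z), origin mid-underside of the handle, z up. Steel blade hangs 70 mm below, 24 mm wide (y), symmetric, 13 mm thick (x) at the handle, tapering evenly to 3 mm at the tip. Starts upright in a holder, handle resting on the holder's top (underside at z = 78 mm)
- blade_tip (a point): middle of the taper gauge's blade tip, 70 mm below the gauge's origin
- flat_gauge: a bystander of the same size in the other holder, with a flat parallel blade and a round black knob handle (24 mm diameter); not to be touched
- holder_a: grey block 50 x 60 x 78 mm tall, origin mid-underside, fixed; slot from above 16 (x) x 27 (y) mm, 74 deep. The taper gauge always stands in this one; which place it stands at varies
- holder_b: identical block that holds the flat gauge. Fixed
- cassette: fixed stand, base 100 (x) x 110 (y) x 14 mm, origin mid-underside; x runs across the gap, y along the plates. Brackets 94 mm high at x = -43 and +40 mm. Between them two upright glass plates, 84 mm long, top z = 104; rest gap 5.5 to 8 mm, varies, its middle too. White lips on top flare out 7 mm each to z = 112 and guide the blade. Gap clear down to the base (z = 14)
- rear_edge (a point): middle of the length of the rear (+x) plate's inner face at its top, where the lip begins, z = 104 mm. The middle of the gap lies halfway between this and front_edge
- front_edge (a point): the same point of the front (-x) plate's inner face, z = 104 mm
- rear_plate (a joint): how far the rear plate is pushed back from rest, away from the gap, m: 0 at rest, stop at 0.006. Its springs push towards the gap with 1 N at rest and 2 N more per mm
- front_plate (a joint): the same for the front plate, pushed back towards the front (cassette -x), stop at 0.006, same springs. Drag on a slowly lowered, centred blade is about 1 N or less at first touch, 2 to 3 N with both plates pushed back 1 mm, 3 to 5 N at 2 mm; it fades over seconds once the blade stops. A blade off centre feels a sideways push of about 2 N per mm
- petri: closed petri dish 62 mm diameter, 16 mm high, origin at the centre of its underside; bystander
- tape: tape roll 42 mm diameter, 22 mm high, origin at the centre of its underside; bystander
There are look-alikes about, which are no part of the job. Leave any orange look-alike of the taper_gauge alone.

How it is judged:
By the outcome, as a careful person would: the job done as asked, in the order asked, and still so for the second after the job is handed in, while the arm keeps its last pose, push and grip.
It also fails if it takes over 51 s, if anything falls off the work surface, if the arm or the gripper's body presses on something with over 40 N, if the wrist force passes 120 N, or if a joint passes its speed limit or range.

## Robot

A 6-joint arm with a two-finger parallel gripper is mounted at the origin on a cart in front of the work surface, level with it; the furniture and walls round the work are solid. World frame = base frame: x ahead of the robot, y to its left, z up, the work surface at z = 0. Lengths are in m, angles in rad, forces in N, time in s.
With the tool pointing down it reaches from about 0.35 to 0.725 m from the base axis. Payload 4.3 kg.
Tool frame: the origin (TCP) lies at the very end of the fingers, on their centre line; the grasp point (between the pads) lies behind it (env.hold_point_z is the z of the grasp point in the tool frame, in m); z points along the fingers, y is the line along which they close (so a half turn about z gives the same grasp; the last joint's range is limited). The gripper opens to 85 mm and grips with 20 to 120 N. Pads are 22 mm wide; open, the fingers measure 114 mm over their backs; the gripper's body (76 mm by 85 mm) begins 54 mm behind the grasp point. The pads swing forward as they close: fully open they stand 13 mm farther back than shut.
Start: joints at [-1.373, 0.377, 0.081, 1.274, 0, 1.46], TCP at [0.174, -0.548, 0.231] pointing down, gripper open.
Joint ranges: [-2.72, 2.72], [-0.84, 1.66], [-1.02, 1.22], [-1.77, 2.12], [-1.37, 1.28], [-3.14, 3.14]. Speed limits (rad/s): [2.57, 2.57, 3.14, 3.14, 3.14, 3.14].

## Interface

Orientations are given as a 3x3 rotation matrix whose columns are the frame's x, y, z axes.
In Python, from cell import env, read_camera, workorder gives the robot as it stands.
- The arm moves only by the tool carry_out, never from a script. Its argument "deltas" is text: rows parted by semicolons, each of 7 numbers parted by spaces: the turn, a rotation vector about the tool's x, y, z in degrees, then the shift along the tool's x, y, z in m, then the opening, from 0 (shut) to 1 (fully open). In form: ax ay az tx ty tz jaw; .... A call has 1 to 5 rows; each row is the pose to reach, as a shift and turn from the pose commanded when the call began, along the tool's axes at that moment; what a row does not reach only later rows make up. A row lasts 1/10 s, in which the tool goes at most 50 mm and 8.59 degrees, less where a joint would pass 70% of its speed; a pose out of reach is approached as far as the arm can. A call with a gripper value outside its range is refused whole. The fingers move at their own pace and stop on an object; "force" is the grip in N (left out, the last holds). Time passes only in rows, so rows that repeat a pose let the fingers close. It gives the time, the measured TCP pose, the force, the opening and the grip force at its end, in the units of the state.
- env.state(): the state, without advancing time (a new reading comes with each control period).
- read_camera(name): name is "scene" or "top" or "wrist"; returns a dict with "image" (420x560x3 uint8, red, green, blue), "range_z" (420x560 float32, m along the optical axis (not along the pixel's ray), 0 where there is no reading), "fx", "fy", "cx", "cy" (pixels), "R" (3x3) and "t" (3): a world point X has camera coordinates R X + t. Camera axes: x right, y down, z forward; pixel columns grow to the right and rows downward; lengths in m; the calibration is good to about 2 mm. The wrist camera is an equidistant fisheye: a pixel r from the principal point sees the ray r / f radians off the axis. A picture is of the moment at which its call begins.
- workorder.job_done(): hands the job in; it is judged then, once.
The state is a dict: "time": time; "joint_positions": joint angles; "dq": joint speeds; "joint_torque": joint torques, N m; "tool_pos": TCP position; "ee_rot": TCP orientation; "ft_force": force on the tool from outside, world axes, zero at the start; "moment": the same for the moment, N m; "grip_width": finger opening in m; "grip_force": force on a finger pad.
Only numpy, scipy, OpenCV 4.12 (cv2) and the standard library are available. Lean on these libraries where they do the work, as an engineer would, in place of code of your own. Each camera call takes 0.05 s, during which the arm holds its last target. There are 200 camera calls.

## Working session

There is one attempt and no reset: what is moved stays moved. The work goes in short steps, Python scripts to look and compute and a tool call to move; the robot and the scene stay as the last step left them, time stands still between calls to the robot, and variables do not carry over. Pictures are saved under pics/ and viewed, at most 11 in all, crops included, and the job is handed in when it is done.

Besides the shell and the picture viewer there is one more tool, called after "Emit:" by a JSON object that holds its "method" and its "body", one argument or row to a line. carry_out: Moves the arm, as the interface text tells. Its arguments: {"type":"object","properties":{"deltas":{"type":"string"},"force":{"type":"number"}},"required":["deltas"]}

```bash
ls; mkdir -p pics; cat > h.py <<'E'
import numpy as np, cv2
from cell import env, read_camera, workorder
def snap(n,f):
    c=read_camera(n); cv2.imwrite('pics/'+f,c['image'][:,:,::-1]); np.save('pics/'+f+'.npy',c,allow_pickle=True); return c
def pts(c):
    h,w=c['range_z'].shape; u,v=np.meshgrid(np.arange(w),np.arange(h)); z=c['range_z']
    P=np.stack([(u-c['cx'])/c['fx']*z,(v-c['cy'])/c['fy']*z,z],-1)
    return (P-c['t'])@np.array(c['R'])
E
python3 - <<'E'
from h import *
a=snap('scene','s.png');b=snap('top','t.png')
for c in(a,b): print({k:np.round(c[k],3).tolist() for k in('fx','cx','cy','R','t')})
s=env.state();print(s, env.hold_point_z)
E
```

```text
pics
{'fx': 402.449, 'cx': 276.531, 'cy': 210.643, 'R': [[-0.631, -0.776, -0.014], [-0.509, 0.427, -0.747], [0.585, -0.465, -0.665]], 't': [0.409, 0.245, 0.737]}
{'fx': 479.783, 'cx': 274.675, 'cy': 217.741, 'R': [[0.013, -1.0, -0.018], [-0.996, -0.012, -0.093], [0.093, 0.019, -0.995]], 't': [0.15, 0.503, 1.308]}
{'time': 0.1, 'joint_positions': array([-1.37325495e+00,  3.77984660e-01,  7.97650890e-02,  1.27443864e+00,
        2.57221620e-07,  1.46049464e+00]), 'dq': array([-0.00019695, -0.00277767,  0.00541542, -0.0009591 ,  0.00181852,
       -0.00042504]), 'joint_torque': array([ 9.93165922e-04, -4.64694929e+01,  2.70581281e+01,  1.19892097e-02,
       -1.19641081e-04,  8.05444778e-07]), 'tool_pos': array([ 0.17411294, -0.54737188,  0.23045956]), 'ee_rot': array([[ 9.52989383e-01,  3.03003469e-01, -3.65159257e-04],
       [ 3.03003619e-01, -9.52987656e-01,  1.82572352e-03],
       [ 2.05208295e-04, -1.85053971e-03, -9.99998267e-01]]), 'ft_force': array([ 0.12971748, -0.22967197, -0.52164659]), 'moment': array([-0.01883139,  0.01188659, -0.03513299]), 'grip_force': 0.0, 'grip_width': 0.085423764918457} -0.0187
```

View pics/t.png

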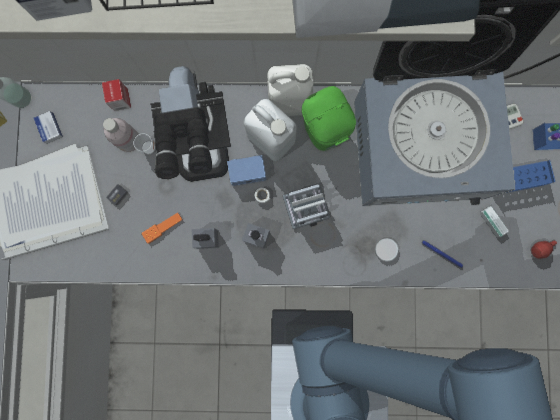

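View pics/s.png

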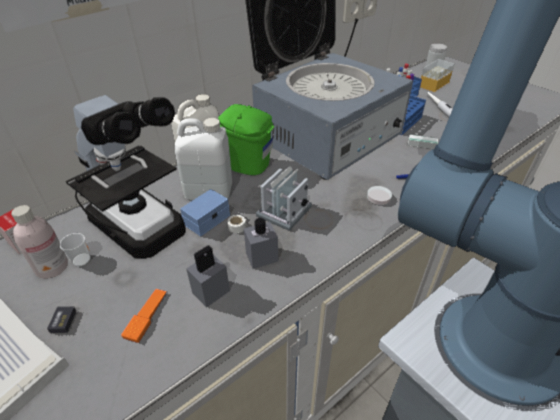

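The top view shows the slab-handled gauge at (204,237), the round-knob one at (258,236), and the cassette at (307,205). The orange look-alike is at (162,229). Next I measure handle, holder and cassette from depth.

```bash
python3 - <<'E'
from h import *
out=[]
for n,(u0,u1,v0,v1) in {'t':(180,340,175,260),'s':(180,330,160,310)}.items():
    c=np.load(f'pics/{n}.png.npy',allow_pickle=True).item(); P=pts(c); I=c['image']
    k=(400//(v1-v0)) if n=='t' else 4
    out.append(cv2.resize(I[v0:v1,u0:u1,::-1],None,fx=k,fy=k,interpolation=cv2.INTER_CUBIC))
    X=P.reshape(-1,3); ok=(c['range_z']>0).ravel()
    def rect(name,m):
        q=X[m&ok]
        if len(q)<4: print(n,name,len(q));return
        r=cv2.minAreaRect((q[:,:2]*1000).astype(np.float32)); print(n,name,len(q),np.round(r[0],1),np.round(r[1],1),round(r[2],1),'z',np.round(np.percentile(q[:,2],[5,50,95])*1000,1))
    u,v=[a.ravel() for a in np.meshgrid(np.arange(560),np.arange(420))]
    reg=(u>u0)&(u<u1)&(v>v0)&(v<v1)
    if n=='t':
        A=reg&(u<232);B=reg&(u>232)&(u<280)&(v>222);C=reg&(u>280)
    else:
        A=reg&(u<232)&(v>240);B=reg&(u>240)&(u<282)&(v>212);C=reg&(u>256)&(v<225)
    rect('handleA',A&(X[:,2]>.1));rect('holdA',A&(X[:,2]>.07)&(X[:,2]<.085));rect('knob',B&(X[:,2]>.1));rect('holdB',B&(X[:,2]>.07)&(X[:,2]<.085))
    rect('cas',C&(X[:,2]>.085)&(X[:,2]<.12));rect('base',C&(X[:,2]>.01)&(X[:,2]<.02)); rect('lips',C&(X[:,2]>.105)&(X[:,2]<.12))
cv2.imwrite('pics/tc.png',out[0]);cv2.imwrite('pics/sc.png',out[1])
E
```

```text
t handleA 89 [441.1 345.2] [13.5 35.3] 2.5 z [112.6 124.2 128.9]
t holdA 323 [441.  345.2] [50.6 59.7] 2.3 z [73.6 77.6 81.9]
t knob 67 [449.7 206.1] [21.  22.7] 2.3 z [106.1 110.9 115.3]
t holdB 350 [449.8 206.7] [60.4 49.7] 71.7 z [72.8 77.5 82.3]
t cas 462 [534.7  68.5] [82.6 84.2] 17.1 z [ 88.7 100.4 112.6]
t base 461 [535.5  68.8] [ 98.8 109.9] 17.7 z [10.6 14.5 19. ]
t lips 192 [535.2  68.8] [26.3 83.4] 17.2 z [105.3 109.  113.6]
s handleA 273 [441.4 345.3] [17.2 36. ] 3.6 z [102.  119.8 127. ]
s holdA 507 [440.7 344.8] [51.6 61. ] 4.2 z [72.  78.  80.7]
s knob 111 [448.3 206.6] [22.8 20.2] 52.7 z [101.5 110.9 113.3]
s holdB 452 [449.5 205.6] [60.9 52.4] 72.0 z [71.9 78.  82.7]
s cas 713 [512.4 126.1] [ 84.8 213.3] 20.6 z [ 86.5  96.1 112.2]
s base 421 [598.7  59.5] [137.1 250.8] 83.5 z [11.  14.6 19.6]
s lips 223 [503.7 123.8] [ 40.1 217.1] 28.7 z [105.6 110.5 113.1]
```

View pics/tc.png

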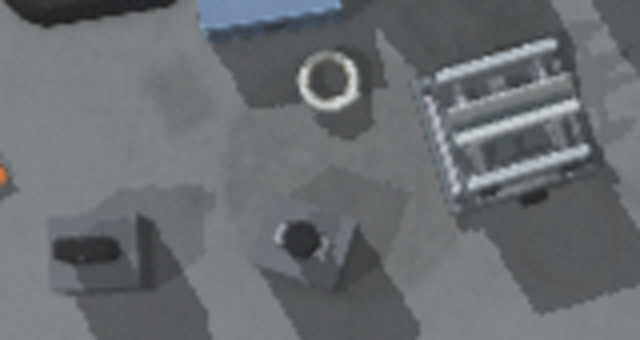

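View pics/sc.png

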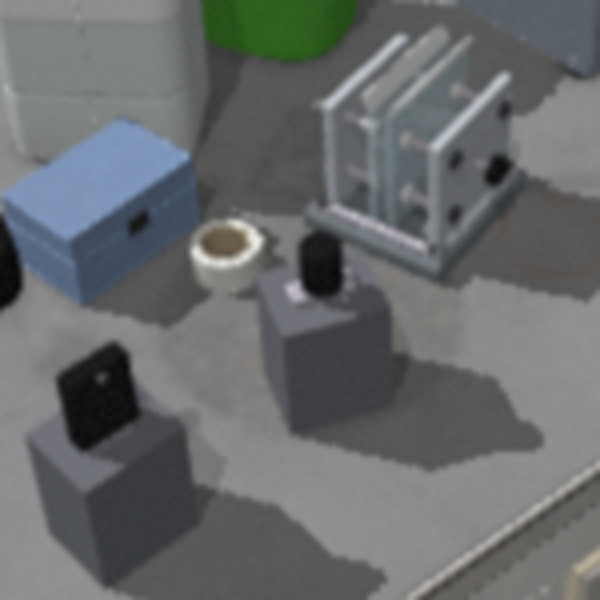

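```bash
cat >> h.py <<'E'
from scipy.spatial.transform import Rotation as Ro
def delta(p,yaw=None,s=None):
    "shift/turn in tool axes to world p (m), tool y at yaw deg, pointing down"
    s=s or env.state(); R=s['ee_rot']
    d=R.T@(np.array(p)-s['tool_pos']); a=np.radians(yaw) if yaw is not None else np.arctan2(R[1,1],R[0,1])
    y=np.array([np.cos(a),np.sin(a),0]); z=np.array([0,0,-1.]); T=np.stack([np.cross(y,z),y,z],1)
    r=Ro.from_matrix(R.T@T).as_rotvec(degrees=True); print('turn',np.round(r,2),'shift',np.round(d,4))
E
python3 -c "
from h import *
delta([.50,.069,.30],17.5);delta([.50,.069,.30])"
```

```text
turn [-7.000e-02 -9.000e-02 -8.986e+01] shift [ 0.4973 -0.4888 -0.0685]
turn [-0.11 -0.01 -0.  ] shift [ 0.4973 -0.4888 -0.0685]
```

Emit:
{"method": "carry_out", "body": {
  "deltas": "0 0 -6 0.025 -0.025 -0.01 1; 0 0 -13 0.06 -0.059 -0.02 1; 0 0 -20 0.095 -0.093 -0.03 1; 0 0 -27 0.13 -0.128 -0.04 1; 0 0 -34 0.165 -0.162 -0.05 1"
}}

```text
time: 0.6
tool_pos: [0.2825, -0.3418, 0.2812]
ee_rot: [[0.617, 0.787, -0.0], [0.787, -0.617, 0.001], [0.0, -0.001, -1.0]]
ft_force: [0.4, 0.2, 1.0]
grip_width: 0.0852
grip_force: 0.0
```

```bash
python3 -c "
from h import *
delta([.50,.069,.30],17.5)"
```

```text
turn [-2.000e-02 -4.000e-02 -5.562e+01] shift [ 0.4575 -0.0825 -0.0186]
```

Emit:
{"method": "carry_out", "body": {
  "deltas": "0 0 -7 0.049 -0.008 -0.004 1; 0 0 -14 0.098 -0.017 -0.008 1; 0 0 -21 0.147 -0.026 -0.012 1; 0 0 -28 0.196 -0.035 -0.015 1; 0 0 -35 0.24 -0.043 -0.018 1"
}}

```text
time: 1.1
tool_pos: [0.3978, -0.1268, 0.2992]
ee_rot: [[0.053, 0.999, -0.0], [0.999, -0.053, 0.0], [0.0, -0.0, -1.0]]
ft_force: [0.5, -1.2, 0.1]
grip_width: 0.0855
grip_force: 0.0
```

```bash
python3 -c "
from h import *
delta([.50,.069,.30],17.5)"
```

```text
turn [-0.000e+00 -1.000e-02 -2.055e+01] shift [ 0.2009  0.0916 -0.0008]
```

Emit:
{"method": "carry_out", "body": {
  "deltas": "0 0 -6 0.044 0.02 0 1; 0 0 -13 0.088 0.04 0 1; 0 0 -20.5 0.13 0.06 0 1; 0 0 -20.5 0.172 0.08 0 1; 0 0 -20.5 0.201 0.0916 0 1"
}}

```text
time: 1.6
tool_pos: [0.5014, 0.069, 0.2985]
ee_rot: [[-0.297, 0.955, -0.001], [0.955, 0.297, 0.0], [0.001, -0.0, -1.0]]
ft_force: [0.0, -0.6, 0.6]
grip_width: 0.0853
grip_force: 0.0
```

```bash
python3 - <<'E'
from h import *
c=snap('wrist','w1.png');print({k:np.round(c[k],4).tolist() for k in('fx','fy','cx','cy','R','t')}); print(-np.array(c['R']).T@c['t'])
delta([.441,.345,.30],2.4)
E
```

```text
{'fx': 325.1923, 'fy': 325.1923, 'cx': 282.9263, 'cy': 216.2616, 'R': [[0.9548, 0.2972, -0.0017], [0.2865, -0.9189, 0.2713], [0.0791, -0.2595, -0.9625]], 't': [-0.4984, -0.134, 0.4219]}
[0.4808752  0.13446344 0.44157805]
turn [ 0.04 -0.21 15.03] shift [ 0.2789  0.0229 -0.0008]
```

View pics/w1.png

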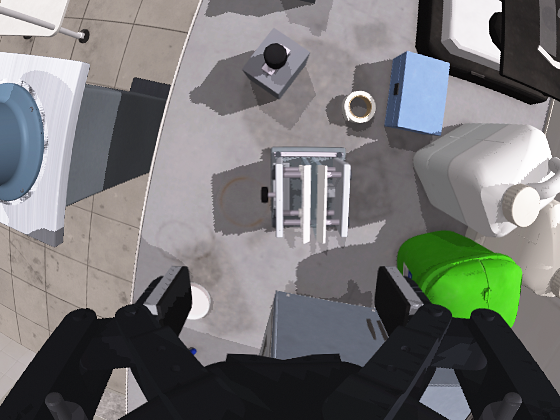

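```bash
cat >> h.py <<'E'
CY=17.5
def ortho(c,o,z,yaw,x,y):
    "sample the fisheye picture on plane z, frame at o turned yaw; rows y, cols x (m)"
    a=np.radians(yaw); X,Y=np.meshgrid(x,y); 
    W=np.stack([o[0]+X*np.cos(a)-Y*np.sin(a),o[1]+X*np.sin(a)+Y*np.cos(a),z+0*X],-1)
    C=W@np.array(c['R']).T+c['t']; rho=np.hypot(C[...,0],C[...,1]); th=np.arctan2(rho,C[...,2])
    u=c['cx']+c['fx']*th*C[...,0]/rho; v=c['cy']+c['fy']*th*C[...,1]/rho
    return cv2.remap(c['image'],u.astype(np.float32),v.astype(np.float32),cv2.INTER_CUBIC)
E
python3 - <<'E'
from h import *
c=np.load('pics/w1.png.npy',allow_pickle=True).item()
x=np.arange(-60,60.1,.5)/1e3;y=np.arange(-60,60.1,.5)/1e3
im=ortho(c,(.5352,.0688),.112,CY,x,y)
cv2.imwrite('pics/o1.png',cv2.resize(im[::-1,:,::-1],None,fx=2.4,fy=2.4))
g=im.mean(2)
for y0,y1 in((-38,-20),(-20,0),(0,20),(20,38)):
    p=g[int((y0+60)*2):int((y1+60)*2)].mean(0); print(y0,y1,[int(q) for q in p[80:162:2]])
E
```

```text
-38 -20 [146, 146, 145, 145, 145, 151, 162, 161, 198, 242, 253, 251, 250, 251, 253, 226, 140, 133, 135, 131, 127, 122, 136, 157, 163, 160, 160, 160, 156, 160, 227, 254, 240, 155, 128, 134, 139, 139, 136, 133, 131]
-20 0 [113, 112, 112, 121, 134, 149, 163, 167, 196, 238, 251, 251, 250, 252, 255, 212, 119, 84, 95, 96, 99, 106, 128, 154, 162, 161, 160, 160, 157, 158, 222, 255, 232, 131, 86, 110, 117, 115, 116, 119, 119]
0 20 [87, 87, 85, 85, 84, 88, 121, 161, 193, 243, 252, 250, 250, 251, 254, 227, 105, 84, 94, 94, 93, 89, 116, 155, 164, 160, 160, 160, 157, 162, 226, 254, 232, 126, 101, 117, 120, 120, 126, 131, 131]
20 38 [121, 122, 121, 121, 126, 135, 154, 165, 183, 250, 253, 250, 250, 251, 253, 216, 100, 91, 93, 93, 96, 97, 126, 154, 161, 161, 160, 160, 158, 151, 216, 255, 227, 161, 139, 145, 135, 124, 124, 127, 125]
```

View pics/o1.png

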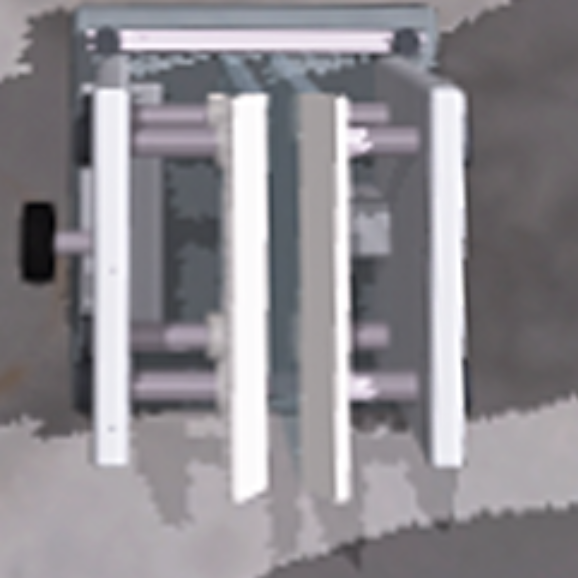

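The wrist view shows the white lips at about x 305 and 322, rows 165–243. The rectified view puts the gap middle within about 1 mm of (535,69) mm, gap about 6.7 mm and yaw 17.5° well aligned. Next, over to the taper gauge.

Emit:
{"method": "carry_out", "body": {
  "deltas": "0 0 3 0.045 0.004 0 1; 0 0 6 0.09 0.008 0 1; 0 0 9 0.14 0.012 0 1; 0 0 12 0.189 0.016 0 1; 0 0 15 0.238 0.02 0.03 1"
}}

```text
time: 2.15
tool_pos: [0.452, 0.296, 0.2757]
ee_rot: [[-0.036, 0.999, 0.006], [0.999, 0.036, 0.003], [0.003, 0.006, -1.0]]
ft_force: [1.4, -0.4, -0.6]
grip_width: 0.0853
grip_force: 0.0
```

```bash
python3 - <<'E'
from h import *
delta([.441,.345,.19],2.4)
E
```

```text
turn [ 0.32 -0.15 -0.35] shift [ 0.0491 -0.0097  0.0858]
```

Emit:
{"method": "carry_out", "body": {
  "deltas": "0 0 0 0.02 -0.004 0.03 1; 0 0 0 0.042 -0.006 0.07 1; 0 0 0 0.042 -0.006 0.07 1; 0 0 0 0.042 -0.006 0.07 1; 0 0 0 0.042 -0.006 0.07 1"
}}

```text
time: 2.65
tool_pos: [0.4445, 0.3345, 0.2048]
ee_rot: [[-0.036, 0.999, 0.002], [0.999, 0.036, 0.001], [0.0, 0.002, -1.0]]
ft_force: [0.3, 1.0, 0.7]
grip_width: 0.0851
grip_force: 0.0
```

```bash
python3 - <<'E'
from h import *
c=snap('wrist','w2.png')
delta([.441,.3452,.19],2.4)
E
```

```text
turn [ 0.17 -0.07 -0.34] shift [ 0.0107 -0.0036  0.0152]
```

View pics/w2.png

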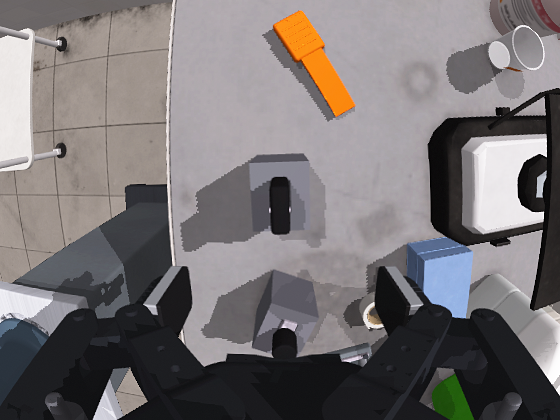

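```bash
python3 - <<'E'
from h import *
c=np.load('pics/w2.png.npy',allow_pickle=True).item()
x=np.arange(-30,30.1,.25)/1e3
for z in(.126,):
    im=ortho(c,(.441,.3452),z,0,x,x); m=(im.max(2)<45).astype(np.uint8)
    n,l,st,ce=cv2.connectedComponentsWithStats(m)
    for i in range(1,n):
        if st[i,4]>300:
            q=np.argwhere(l==i)[:,::-1].astype(np.float32); r=cv2.minAreaRect(q)
            print(np.array(r[0])*.25-30,np.array(r[1])*.25,r[2])
# cloud check
u=c['range_z'][195:215,274:286];print(np.round(np.median(u),4))
cv2.imwrite('pics/o2.png',cv2.resize(im[::-1,:,::-1],None,fx=2,fy=2))
print(-np.array(c['R']).T@c['t'])
E
```

```text
[0.21759796 2.86725998] [13.92988396 41.26160431] 2.815556764602661
0.2276
[0.44159772 0.40302638 0.34778172]
```

View pics/o2.png

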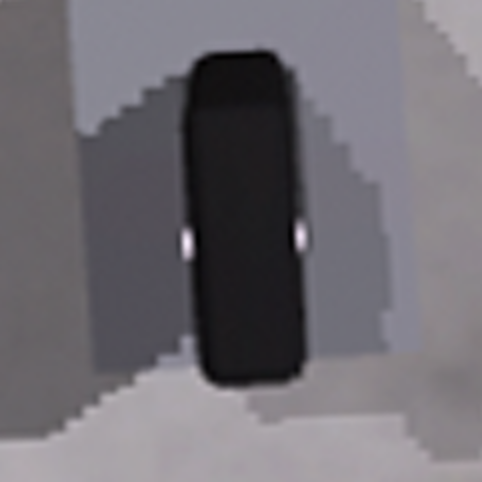

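Rectified at the handle's top, the handle is 14 wide, centred at about (441.2, 344.8) mm, yaw 2.6°. I'll descend around it.

Emit:
{"method": "carry_out", "body": {
  "deltas": "0 0 -0.2 0.0105 -0.0034 0.02 1; 0 0 -0.2 0.0105 -0.0034 0.05 1; 0 0 -0.2 0.0105 -0.0034 0.05 1; 0 0 -0.2 0.0105 -0.0034 0.05 1"
}}

```text
time: 3.1
tool_pos: [0.4403, 0.3448, 0.1544]
ee_rot: [[-0.04, 0.999, 0.001], [0.999, 0.04, 0.0], [0.0, 0.001, -1.0]]
ft_force: [0.1, 0.9, 0.5]
grip_width: 0.0857
grip_force: 0.0
```

```bash
python3 - <<'E'
from h import *
delta([.4412,.345,.088],2.6)
E
```

```text
turn [ 0.04 -0.   -0.33] shift [0.0002 0.0008 0.0664]
```

Emit:
{"method": "carry_out", "body": {
  "deltas": "0 0 -0.3 0 0.0008 0.03 1; 0 0 -0.3 0 0.0008 0.066 1; 0 0 -0.3 0 0.0008 0.066 1; 0 0 -0.3 0 0.0008 0.066 1"
}}

```text
time: 3.5
tool_pos: [0.4412, 0.3454, 0.0888]
ee_rot: [[-0.045, 0.999, 0.001], [0.999, 0.045, 0.0], [0.0, 0.001, -1.0]]
ft_force: [-0.6, 0.6, -0.1]
grip_width: 0.0853
grip_force: 0.0
```

Emit:
{"method": "carry_out", "body": {
  "deltas": "0 0 0 0 0 0 0; 0 0 0 0 0 0 0; 0 0 0 0 0 0 0; 0 0 0 0 0 0 0; 0 0 0 0 0 0 0",
  "force": 25
}}

```text
time: 4.0
tool_pos: [0.4407, 0.3455, 0.0875]
ee_rot: [[-0.046, 0.999, 0.001], [0.999, 0.046, 0.0], [0.0, 0.001, -1.0]]
ft_force: [-0.2, -0.0, 0.1]
grip_width: 0.0132
grip_force: 30.2
```

Emit:
{"method": "carry_out", "body": {
  "deltas": "0 0 0 0 0 0 0; 0 0 0 0 0 0 0; 0 0 0 0 0 0 0; 0 0 0 0 0 0 0; 0 0 0 0 0 0 0",
  "force": 60
}}

```text
time: 4.5
tool_pos: [0.4408, 0.3455, 0.0875]
ee_rot: [[-0.046, 0.999, 0.001], [0.999, 0.046, 0.0], [0.0, 0.001, -1.0]]
ft_force: [-0.6, -1.3, 4.4]
grip_width: 0.0132
grip_force: 60.2
```

Emit:
{"method": "carry_out", "body": {
  "deltas": "0 0 0 0 0 -0.02 0; 0 0 0 0 0 -0.05 0; 0 0 0 0 0 -0.085 0; 0 0 0 0 0 -0.12 0; 0 0 0 0 0 -0.145 0"
}}

```text
time: 5.0
tool_pos: [0.4408, 0.3455, 0.2338]
ee_rot: [[-0.046, 0.999, 0.001], [0.999, 0.046, 0.001], [0.0, 0.001, -1.0]]
ft_force: [0.3, 0.5, -1.2]
grip_width: 0.0129
grip_force: 59.9
```

```bash
python3 - <<'E'
from h import *
s=env.state();print(s['moment'],s['ft_force'],s['tool_pos'])
delta([.5347,.0686,.23],17.5)
E
```

```text
[ 0.00101767 -0.04134808  0.00683959] [ 0.25666562  0.52423647 -1.16832796] [0.44075757 0.34553107 0.23384656]
turn [  0.06  -0.02 -14.87] shift [-0.281   0.0811  0.0038]
```

Lifted, with −1.2 N of load (the 90 g gauge). Carrying it to above the cassette in moderate steps.

Emit:
{"method": "carry_out", "body": {
  "deltas": "0 0 -2 -0.02 0.006 0 0; 0 0 -4.5 -0.06 0.017 0 0; 0 0 -7 -0.1 0.029 0 0; 0 0 -9.5 -0.14 0.04 0 0; 0 0 -12 -0.18 0.052 0 0"
}}

```text
time: 5.5
tool_pos: [0.5005, 0.1664, 0.2314]
ee_rot: [[-0.255, 0.967, -0.001], [0.967, 0.255, -0.0], [0.0, -0.001, -1.0]]
ft_force: [0.7, -0.0, -0.0]
grip_width: 0.0134
grip_force: 59.8
```

```bash
python3 - <<'E'
from h import *
delta([.5347,.0686,.23],17.5)
E
```

```text
turn [-0.08 -0.   -2.74] shift [-0.1033  0.0081  0.0014]
```

Emit:
{"method": "carry_out", "body": {
  "deltas": "0 0 -1.5 -0.035 0.003 0 0; 0 0 -2.7 -0.07 0.006 0 0; 0 0 -2.7 -0.095 0.0081 0 0; 0 0 -2.7 -0.1 0.0081 0 0; 0 0 -2.7 -0.1 0.0081 0 0"
}}

```text
time: 6.0
tool_pos: [0.5336, 0.0728, 0.2314]
ee_rot: [[-0.296, 0.955, -0.002], [0.955, 0.296, 0.0], [0.001, -0.001, -1.0]]
ft_force: [-0.3, 0.7, -0.2]
grip_width: 0.0132
grip_force: 59.8
```

```bash
python3 - <<'E'
from h import *
c=snap('wrist','w3.png')
delta([.5347,.0686,.23],17.5)
I=c['image'];cv2.imwrite('pics/w3c.png',cv2.resize(I[130:350,190:390,::-1],None,fx=2.7,fy=2.7,interpolation=cv2.INTER_CUBIC))
E
```

```text
turn [-0.07 -0.05 -0.18] shift [-0.0052 -0.0002  0.0016]
```

View pics/w3c.png

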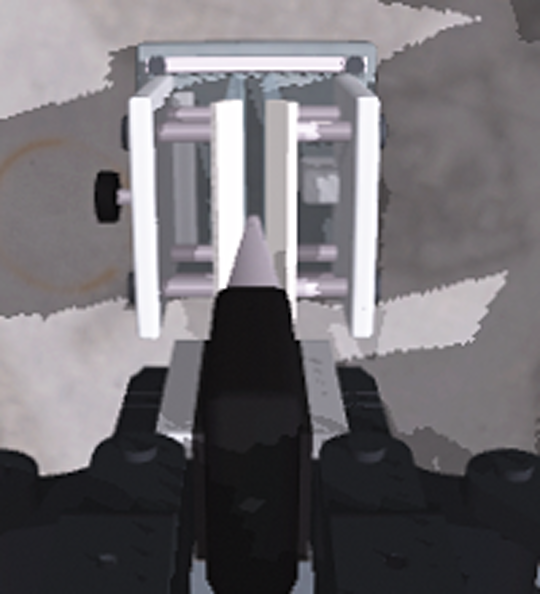

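The blade tip (crop 254,218) hangs between the lips, whose inner edges are at about 244 and 265. I'll quantify the offset in the tool frame.

```bash
python3 - <<'E'
from h import *
c=np.load('pics/w3.png.npy',allow_pickle=True).item()
o=env.state()['tool_pos'];a=np.radians(17.5)
d=np.array([.5352,.0688])-o[:2];print('base centre in tool frame',d@[np.cos(a),np.sin(a)],d@[-np.sin(a),np.cos(a)])
x=np.arange(-20,20.01,.25)/1e3
for z in(.104,.112):
  for y0,y1 in((10,18),(18,26),(26,34)):
    im=ortho(c,o,z,17.5,x,np.arange(y0,y1,.5)/1e3); p=cv2.GaussianBlur(im.mean(2),(5,5),0).mean(0); g=np.gradient(p)
    k=[i for i in range(1,len(g)-1) if abs(g[i])>6 and abs(g[i])>=abs(g[i-1]) and abs(g[i])>abs(g[i+1])]
    print(z,y0,[(round(x[i]*1e3,2),int(g[i])) for i in k])
# blade tip row
im=ortho(c,o,o[2]-.0795,17.5,x,np.arange(-4,14,.5)/1e3);cv2.imwrite('pics/tip.png',cv2.resize(im[::-1,:,::-1],None,fx=4,fy=8))
sat=im.astype(int); 
for r in(24,26,28): print([int(q) for q in im[r].mean(1)[60:102:2]])
E
```

```text
base centre in tool frame 0.0003031954622718005 -0.00513588247998137
0.104 10 [(np.float64(-18.5), -11), (np.float64(-13.75), 19), (np.float64(-11.75), 10), (np.float64(-3.25), -29), (np.float64(3.25), 18), (np.float64(10.25), 14), (np.float64(13.25), -36), (np.float64(15.25), 6)]
0.104 18 [(np.float64(-13.75), 12), (np.float64(-12.0), 11), (np.float64(-3.25), -29), (np.float64(3.25), 18), (np.float64(10.5), 15), (np.float64(13.25), -23)]
0.104 26 [(np.float64(-11.75), 13), (np.float64(-3.5), -32), (np.float64(3.25), 15), (np.float64(10.5), 14), (np.float64(13.5), -14)]
0.112 10 [(np.float64(-18.0), -11), (np.float64(-13.25), 21), (np.float64(-11.25), 10), (np.float64(-3.25), -30), (np.float64(3.0), 18), (np.float64(9.75), 14), (np.float64(13.0), -37), (np.float64(14.75), 6)]
0.112 18 [(np.float64(-18.0), -7), (np.float64(-13.25), 15), (np.float64(-11.5), 12), (np.float64(-3.25), -29), (np.float64(3.0), 18), (np.float64(10.25), 14), (np.float64(13.0), -30)]
0.112 26 [(np.float64(-11.5), 13), (np.float64(-3.25), -32), (np.float64(3.25), 16), (np.float64(10.25), 15), (np.float64(13.0), -11)]
[254, 255, 255, 255, 224, 174, 142, 141, 148, 155, 165, 185, 182, 150, 101, 105, 157, 178, 184, 180, 179]
[254, 255, 255, 255, 223, 169, 128, 139, 158, 168, 176, 178, 154, 115, 85, 104, 158, 180, 184, 180, 180]
[254, 254, 255, 255, 225, 157, 100, 102, 120, 133, 139, 133, 111, 85, 78, 110, 159, 180, 185, 180, 179]
```

Gap 6.5 mm, centred on the tool within about 0.2 mm. It needs −5 mm along tool x. First touch is expected at TCP z ≈ 0.159, and 1 mm each at ≈ 0.145.

Emit:
{"method": "carry_out", "body": {
  "deltas": "0 0 -0.2 -0.005 0 0.0 0; 0 0 -0.2 -0.005 0 0.02 0; 0 0 -0.2 -0.005 0 0.045 0; 0 0 -0.2 -0.005 0 0.06 0; 0 0 -0.2 -0.005 0 0.06 0"
}}

```text
time: 6.55
tool_pos: [0.5337, 0.0695, 0.17]
ee_rot: [[-0.303, 0.953, -0.004], [0.953, 0.303, 0.0], [0.001, -0.004, -1.0]]
ft_force: [0.5, -0.1, -0.7]
grip_width: 0.0133
grip_force: 59.9
```

```bash
cat >> h.py <<'E'
def rep():
    s=env.state();R=s['ee_rot'];print('F tool',np.round(R.T@s['ft_force'],2),'M tool',np.round(R.T@s['moment'],3),'pos',np.round(s['tool_pos']*1e3,2),'yaw',np.degrees(np.arctan2(R[1,1],R[0,1])).round(2),'t',s['time'])
E
python3 - <<'E'
from h import *
rep();delta([.5352,.0688,.145],17.5)
E
```

```text
F tool [-0.21  0.43  0.71] M tool [-0.201  0.016 -0.006] pos [533.71  69.48 170.  ] yaw 17.64 t 6.55
turn [-0.2  -0.08  0.14] shift [-0.0011  0.0013  0.025 ]
```

Emit:
{"method": "carry_out", "body": {
  "deltas": "0 0 0 0 0 0 0; 0 0 0 0 0 0 0"
}}

```text
time: 6.75
tool_pos: [0.5359, 0.0689, 0.1733]
ee_rot: [[-0.302, 0.953, 0.002], [0.953, 0.302, -0.0], [-0.001, 0.002, -1.0]]
ft_force: [0.0, 0.2, -0.5]
grip_width: 0.013
grip_force: 59.9
```

```bash
python3 - <<'E'
from h import *
rep();delta([.5352,.0688,.145],17.5);print(env.state()['ee_rot'].round(4))
c=snap('wrist','w4.png')
I=c['image'];cv2.imwrite('pics/w4c.png',cv2.resize(I[130:350,190:390,::-1],None,fx=2.7,fy=2.7,interpolation=cv2.INTER_CUBIC))
E
```

```text
F tool [0.18 0.08 0.47] M tool [-0.031  0.06  -0.061] pos [535.95  68.88 173.35] yaw 17.58 t 6.75
turn [0.09 0.03 0.08] shift [ 0.0002 -0.0008  0.0283]
[[-3.020e-01  9.533e-01  1.700e-03]
 [ 9.533e-01  3.020e-01 -1.000e-04]
 [-6.000e-04  1.600e-03 -1.000e+00]]
```

View pics/w4c.png

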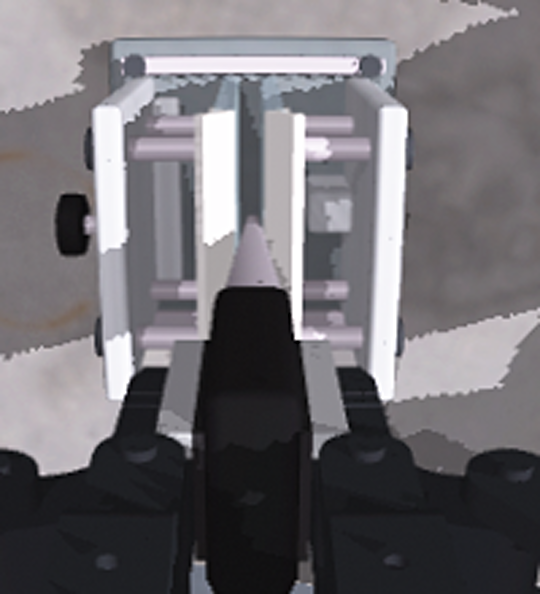

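The picture shows the tip (crop 252,220) inside the gap (edges about 237 and 265), slightly to the rear side. Checking that number.

```bash
python3 - <<'E'
from h import *
c=np.load('pics/w4.png.npy',allow_pickle=True).item(); rep()
o=[.53595,.06888];x=np.arange(-20,20.01,.25)/1e3
for y0,y1 in((15,20),(20,26),(26,34)):
    im=ortho(c,o,.104,17.5,x,np.arange(y0,y1,.5)/1e3); p=cv2.GaussianBlur(im.mean(2),(5,5),0).mean(0); g=np.gradient(p)
    k=[i for i in range(1,len(g)-1) if abs(g[i])>6 and abs(g[i])>=abs(g[i-1]) and abs(g[i])>abs(g[i+1])]
    print(y0,[(float(round(x[i]*1e3,2)),int(g[i])) for i in k])
E
```

```text
F tool [ 0.53 -0.45  0.58] M tool [-0.004 -0.054  0.01 ] pos [536.08  68.77 173.41] yaw 17.57 t 6.8
15 [(-18.25, -12), (-14.75, 29), (-12.75, 15), (-4.0, -26), (2.25, 14), (9.5, 19), (12.5, -36), (13.75, 9)]
20 [(-18.5, -11), (-14.75, 22), (-12.75, 18), (-4.25, -25), (2.25, 14), (9.5, 17), (12.5, -40), (13.5, 8)]
26 [(-14.75, 9), (-12.75, 17), (-4.25, -25), (2.25, 14), (9.5, 16), (12.5, -19), (18.0, -6)]
```

Emit:
{"method": "carry_out", "body": {
  "deltas": "0 0 0 0 -0.0009 0 0; 0 0 0 0 -0.0009 0.003 0; 0 0 0 0 -0.0009 0.006 0; 0 0 0 0 -0.0009 0.009 0; 0 0 0 0 -0.0009 0.009 0"
}}

```text
time: 7.3
tool_pos: [0.5345, 0.0682, 0.1627]
ee_rot: [[-0.301, 0.954, -0.0], [0.954, 0.301, 0.0], [0.0, -0.0, -1.0]]
ft_force: [0.3, -0.3, -0.6]
grip_width: 0.013
grip_force: 59.8
```

Emit:
{"method": "carry_out", "body": {
  "deltas": "0 0 0 0 0 0 0; 0 0 0 0 0 0 0; 0 0 0 0 0 0 0; 0 0 0 0 0 0 0"
}}

```text
time: 7.7
tool_pos: [0.5345, 0.0682, 0.1632]
ee_rot: [[-0.301, 0.954, -0.0], [0.954, 0.301, -0.0], [-0.0, -0.0, -1.0]]
ft_force: [-0.5, -0.3, -0.5]
grip_width: 0.0134
grip_force: 59.9
```

```bash
python3 - <<'E'
from h import *
rep();delta([.5352,.0685,.145],17.5)
E
```

```text
F tool [-0.11 -0.51  0.52] M tool [-0.046  0.021 -0.044] pos [534.49  68.2  163.2 ] yaw 17.54 t 7.7
turn [-0.    0.01  0.04] shift [0.0001 0.0008 0.0182]
```

Emit:
{"method": "carry_out", "body": {
  "deltas": "0 0 0 0 0.0006 0 0; 0 0 0 0 0.0006 0.001 0; 0 0 0 0 0.0006 0.002 0; 0 0 0 0 0.0006 0.003 0; 0 0 0 0 0.0006 0.004 0"
}}

```text
time: 8.2
tool_pos: [0.535, 0.0684, 0.159]
ee_rot: [[-0.301, 0.954, -0.0], [0.954, 0.301, -0.0], [-0.0, -0.0, -1.0]]
ft_force: [0.4, -1.0, -0.6]
grip_width: 0.0133
grip_force: 59.9
```

```bash
python3 -c "
from h import *
rep()"
```

```text
F tool [-1.05  0.1   0.57] M tool [-0.061  0.006 -0.007] pos [535.    68.4  159.03] yaw 17.54 t 8.2
```

Emit:
{"method": "carry_out", "body": {
  "deltas": "0 0 0 0 0 0.001 0; 0 0 0 0 0 0.002 0; 0 0 0 0 0 0.003 0; 0 0 0 0 0 0.004 0; 0 0 0 0 0 0.005 0"
}}

```text
time: 8.7
tool_pos: [0.5351, 0.0684, 0.1541]
ee_rot: [[-0.301, 0.954, 0.0], [0.954, 0.301, -0.0], [-0.0, 0.0, -1.0]]
ft_force: [0.8, -0.2, -0.9]
grip_width: 0.0134
grip_force: 59.9
```

```bash
python3 -c "
from h import *
rep()"
```

```text
F tool [-0.42  0.74  0.89] M tool [-0.001 -0.021  0.017] pos [535.1   68.4  154.11] yaw 17.54 t 8.7
```

Emit:
{"method": "carry_out", "body": {
  "deltas": "0 0 0 0 0 0.0006 0; 0 0 0 0 0 0.0012 0; 0 0 0 0 0 0.0018 0; 0 0 0 0 0 0.0024 0; 0 0 0 0 0 0.003 0"
}}

```text
time: 9.2
tool_pos: [0.5352, 0.0684, 0.1512]
ee_rot: [[-0.301, 0.954, 0.0], [0.954, 0.301, -0.0], [-0.0, 0.0, -1.0]]
ft_force: [0.1, -0.4, -0.2]
grip_width: 0.0129
grip_force: 59.9
```

```bash
python3 -c "
from h import *
rep()"
```

```text
F tool [-0.44 -0.05  0.24] M tool [-0.102 -0.015 -0.009] pos [535.23  68.39 151.2 ] yaw 17.53 t 9.2
```

Emit:
{"method": "carry_out", "body": {
  "deltas": "0 0 0 0 0 0.0006 0; 0 0 0 0 0 0.0012 0; 0 0 0 0 0 0.0018 0; 0 0 0 0 0 0.0024 0; 0 0 0 0 0 0.003 0"
}}

```text
time: 9.7
tool_pos: [0.5352, 0.0684, 0.1482]
ee_rot: [[-0.301, 0.954, 0.0], [0.954, 0.301, -0.0], [-0.0, 0.0, -1.0]]
ft_force: [-0.3, 1.0, 1.0]
grip_width: 0.0134
grip_force: 60.0
```

```bash
python3 -c "
from h import *
rep()"
```

```text
F tool [ 1.02  0.04 -1.04] M tool [-0.044 -0.034  0.008] pos [535.22  68.38 148.24] yaw 17.53 t 9.7
```

```bash
cat >> h.py <<'E'
def gap():
    c=read_camera('wrist'); s=env.state(); o=s['tool_pos'];x=np.arange(-20,20.01,.25)/1e3
    for y0,y1 in((16,22),(22,28),(28,34)):
        im=ortho(c,o,.104,17.5,x,np.arange(y0,y1,.5)/1e3); p=cv2.GaussianBlur(im.mean(2),(5,5),0).mean(0); g=np.gradient(p)
        k=[i for i in range(1,len(g)-1) if abs(g[i])>6 and abs(g[i])>=abs(g[i-1]) and abs(g[i])>abs(g[i+1])]
        f=lambda i:x[i]*1e3+.125*(abs(g[i+1])-abs(g[i-1]))/(2*abs(g[i])-abs(g[i+1])-abs(g[i-1])+1e-9)
        print(y0,[(float(round(f(i),2)),int(g[i])) for i in k])
    return c
E
python3 - <<'E'
from h import *
gap();rep()
F=[]
for i in range(4): read_camera('wrist');F.append(env.state()['ft_force'])
print(np.mean(F,0),np.std(F,0));rep()
E
```

```text
16 [(-16.88, -13), (-13.98, 25), (-11.97, 18), (-3.57, -27), (3.55, 16), (10.72, 21), (13.58, -41), (14.57, 9)]
22 [(-16.96, -13), (-14.11, 19), (-11.94, 19), (-3.55, -29), (3.51, 16), (10.69, 19), (13.53, -42)]
28 [(-14.04, 8), (-11.87, 17), (-3.58, -28), (3.45, 16), (10.69, 17), (13.52, -10), (18.62, -11)]
F tool [ 0.75  0.34 -1.09] M tool [-0.066 -0.06   0.025] pos [535.16  68.39 148.15] yaw 17.54 t 9.75
[ 0.54900307 -0.25076343  0.34125666] [0.41328967 0.13514012 0.52084805]
F tool [-0.41  1.11  0.15] M tool [-0.098 -0.026  0.035] pos [535.15  68.39 148.16] yaw 17.54 t 9.95
```

The lips have opened by about 0.7 mm in total since rest (6.4 → 7.1 seen), and drag has begun. They are well centred, so I'll go deeper slowly.

Emit:
{"method": "carry_out", "body": {
  "deltas": "0 0 0 0 0 0.0007 0; 0 0 0 0 0 0.0014 0; 0 0 0 0 0 0.0021 0; 0 0 0 0 0 0.0028 0; 0 0 0 0 0 0.0035 0"
}}

```text
time: 10.45
tool_pos: [0.5352, 0.0684, 0.1447]
ee_rot: [[-0.301, 0.954, 0.0], [0.954, 0.301, -0.0], [-0.0, 0.0, -1.0]]
ft_force: [0.8, 0.6, 1.5]
grip_width: 0.0134
grip_force: 60.0
```

Emit:
{"method": "carry_out", "body": {
  "deltas": "0 0 0 0 0 0.0006 0; 0 0 0 0 0 0.0012 0; 0 0 0 0 0 0.0018 0; 0 0 0 0 0 0.0024 0; 0 0 0 0 0 0.003 0"
}}

```text
time: 10.95
tool_pos: [0.5352, 0.0684, 0.1417]
ee_rot: [[-0.301, 0.954, 0.0], [0.954, 0.301, -0.0], [-0.0, 0.0, -1.0]]
ft_force: [0.3, 0.7, 1.3]
grip_width: 0.0134
grip_force: 60.1
```

```bash
python3 - <<'E'
from h import *
rep();gap();rep()
E
```

```text
F tool [ 0.61  0.51 -1.31] M tool [-0.096 -0.003 -0.012] pos [535.17  68.41 141.69] yaw 17.54 t 10.95
16 [(-16.69, -13), (-14.5, 34), (-12.44, 14), (-3.93, -22), (4.0, 16), (11.31, 18), (14.02, -29)]
22 [(-16.68, -13), (-14.47, 26), (-12.51, 15), (-3.91, -22), (3.96, 16), (11.29, 21), (14.11, -36)]
28 [(-14.49, 8), (-12.52, 16), (-3.31, -22), (2.33, 6), (3.92, 16), (11.25, 23), (14.04, -13), (18.48, -10)]
F tool [ 0.51 -0.09 -1.48] M tool [-0.136 -0.037  0.021] pos [535.14  68.39 141.6 ] yaw 17.53 t 11.0
```

```bash
python3 - <<'E'
import h; from h import *
for f in('w3','w4'):
    c=np.load(f'pics/{f}.png.npy',allow_pickle=True).item()
    h.read_camera=lambda n:c
    h.gap()
E
```

```text
16 [(-18.71, -11), (-13.88, 18), (-11.79, 10), (-3.46, -29), (3.08, 18), (10.02, 14), (13.24, -37)]
22 [(-18.72, -9), (-13.81, 18), (-12.1, 11), (-3.41, -29), (3.09, 18), (10.38, 13), (13.21, -38)]
28 [(-11.94, 11), (-3.49, -30), (3.08, 17), (10.45, 15), (13.18, -7), (19.41, -8)]
16 [(-17.37, -12), (-13.85, 28), (-11.8, 16), (-3.2, -25), (3.28, 14), (10.38, 17), (13.54, -39), (14.64, 7)]
22 [(-17.49, -11), (-13.76, 21), (-11.76, 18), (-3.23, -25), (3.23, 14), (10.37, 16), (13.44, -42), (14.52, 9)]
28 [(-13.71, 6), (-11.74, 17), (-3.23, -25), (3.22, 14), (10.55, 16), (13.41, -10), (19.07, -9)]
```

Emit:
{"method": "carry_out", "body": {
  "deltas": "0 0 0 0 0 0.0005 0; 0 0 0 0 0 0.001 0; 0 0 0 0 0 0.0015 0; 0 0 0 0 0 0.002 0; 0 0 0 0 0 0.0025 0"
}}

```text
time: 11.5
tool_pos: [0.5352, 0.0684, 0.1392]
ee_rot: [[-0.301, 0.954, 0.0], [0.954, 0.301, -0.0], [-0.0, 0.0, -1.0]]
ft_force: [0.6, -0.2, 2.4]
grip_width: 0.0139
grip_force: 60.1
```

```bash
python3 - <<'E'
from h import *
rep();gap();rep()
E
```

```text
F tool [-0.35  0.51 -2.38] M tool [-0.074  0.004  0.01 ] pos [535.18  68.4  139.19] yaw 17.53 t 11.5
16 [(-16.6, -13), (-14.74, 27), (-12.65, 18), (-4.62, -20), (-3.53, -18), (3.99, 19), (11.32, 20), (14.13, -34)]
22 [(-16.63, -13), (-14.77, 30), (-12.59, 19), (-4.58, -21), (-3.43, -20), (4.06, 16), (11.34, 18), (14.1, -33)]
28 [(-14.7, 10), (-12.62, 14), (-4.55, -21), (-3.4, -20), (4.07, 15), (11.45, 18), (14.24, -11), (18.75, -10)]
F tool [-0.09  0.91 -2.17] M tool [-0.155 -0.028  0.053] pos [535.16  68.39 139.13] yaw 17.54 t 11.55
```

Emit:
{"method": "carry_out", "body": {
  "deltas": "0 0 0 0 0.0001 0.0004 0; 0 0 0 0 0.0001 0.0008 0; 0 0 0 0 0.0001 0.0012 0; 0 0 0 0 0.0001 0.0015 0; 0 0 0 0 0.0001 0.0015 0"
}}

```text
time: 12.05
tool_pos: [0.5352, 0.0684, 0.1376]
ee_rot: [[-0.301, 0.954, 0.0], [0.954, 0.301, -0.0], [-0.0, -0.0, -1.0]]
ft_force: [-0.0, 0.1, 3.1]
grip_width: 0.0137
grip_force: 60.2
```

```bash
python3 - <<'E'
from h import *
rep();c=gap();rep()
cv2.imwrite('pics/w5.png',cv2.resize(c['image'][130:350,190:390,::-1],None,fx=2.7,fy=2.7,interpolation=cv2.INTER_CUBIC))
E
```

```text
F tool [ 0.13  0.04 -3.09] M tool [-0.115 -0.039  0.006] pos [535.18  68.39 137.64] yaw 17.53 t 12.05
16 [(-16.54, -14), (-14.82, 33), (-12.78, 14), (-4.72, -24), (-3.41, -17), (4.09, 16), (11.52, 18), (14.31, -28), (19.18, 6)]
22 [(-16.58, -13), (-14.8, 27), (-12.87, 15), (-4.67, -24), (-3.4, -19), (4.25, 15), (11.55, 20), (14.34, -37)]
28 [(-14.84, 8), (-12.85, 16), (-4.6, -24), (-3.49, -18), (2.44, 6), (4.24, 15), (11.52, 23), (14.28, -15), (18.56, -8)]
F tool [ 0.12  0.84 -2.35] M tool [-0.124  0.007  0.012] pos [535.17  68.42 137.62] yaw 17.54 t 12.1
```

View pics/w5.png

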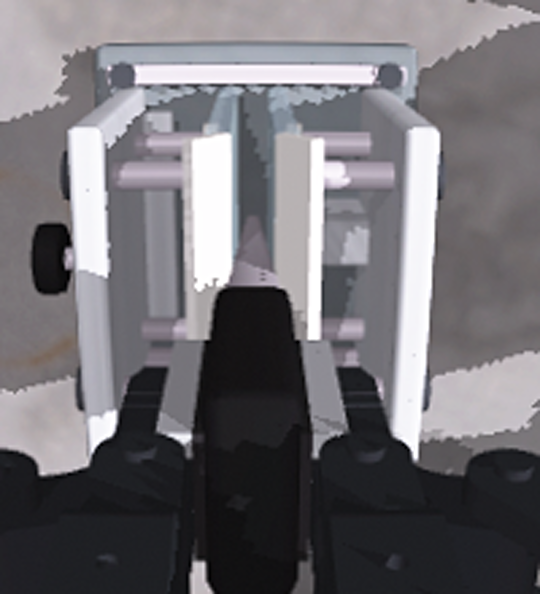

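The blade sits upright and centred between the spread lips (crop, edges about 232 and 275). The opening has grown by about 2 mm in total and drag was about 3 N. I'll let it settle, then hand in.

Emit:
{"method": "carry_out", "body": {
  "deltas": "0 0 0 0 0 0 0; 0 0 0 0 0 0 0; 0 0 0 0 0 0 0; 0 0 0 0 0 0 0; 0 0 0 0 0 0 0"
}}

```text
time: 12.6
tool_pos: [0.5352, 0.0684, 0.1376]
ee_rot: [[-0.301, 0.954, -0.0], [0.954, 0.301, -0.0], [-0.0, -0.0, -1.0]]
ft_force: [0.8, -0.5, 1.7]
grip_width: 0.0132
grip_force: 60.2
```

```bash
python3 - <<'E'
from h import *
rep();print(workorder.job_done())
E
```

```text
F tool [-0.71  0.64 -1.68] M tool [-0.153 -0.068  0.031] pos [535.18  68.42 137.63] yaw 17.54 t 12.6
the job is handed in; nothing more can be done
None
```

I handed the job in at 12.6 s with the taper gauge still held upright by its handle, centred between the plates: the wrist camera shows them pushed back about 1 mm each (6 mm stops), with about 3 N of drag on the way in.

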